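# Seal the sample box and scan its label

### The job

On the square sample box the lid is standing proud: press it down fully home. Then pick up the hand scanner, point its window at the middle of that box's label from straight in front and about 8 cm away, hold it still there for about two seconds without touching the box, and lay it back down (do not drop it) on its grey pad the way it lay, window the same way. Leave everything else where it stands.

Things in the scene. Friction and masses are not known exactly. Their poses are not given: they have to be found in the camera images.
- sample_box: white square sample box, 120 x 120 mm, 60 mm tall without its lid, fixed to the bench; origin at the centre of its underside, z up, its own +y points towards the side that carries the label panel. It swaps places with the oblong box.
- lid (a joint): travel of the sample box's clear square lid (124 x 124 x 14 mm, with a round boss 32 mm across and 6 mm high in the middle of its top). It slides straight down: 0 = standing 10 mm above home (start 0 to 0.003), 0.010 m = fully home at a hard stop. It is a stiff friction fit (about 6 N, then stays where pressed).
- lid_boss (a point): top centre of the boss on that lid, the place to press; 92 mm above the bench at joint 0, 82 mm when fully home
- label: the sample box's fixed label panel, 84 mm wide, 50 mm along its slope, white label 70 x 38 mm with black bars. It leans back 30 degrees: faces sideways and somewhat up; a level scanner can read it. Origin: middle of the label's face, 48 mm above the bench, 85 mm from the box's centre along the box's +y. x runs level along the panel, y is the outward normal (30 degrees above level).
- scanner: hand scanner, a white bar 34 mm wide and 32 mm tall with a black head 50 mm wide and 34 mm tall over the last 41 mm at its front; 150 mm long in all, 160 g. Origin at the centre of its underside; x points forward along the beam, z up. Grip it across the white bar, at or up to 30 mm behind the origin; it starts lying level on the pad, top up.
- nose (a point): middle of the scanner's window on the front end face: 75 mm ahead of the scanner's origin and 17 mm above its underside; axes as the scanner's. The beam leaves it along the scanner's +x.
- pad: grey felt scanner pad, 220 x 130 mm, 6 mm thick, fixed; origin at the centre of its underside, x along its length, the way the scanner's window points
- other_box: oblong box, 90 x 150 mm, 70 mm tall with its lid (ridges to 75 mm), already closed, with a similar label panel on its +y side: not to be scanned; fixed; origin at the centre of its underside
- dish: low clear dish 90 mm across, 16 mm tall, loose, standing between the pad and the boxes; origin at the centre of its underside
- bottle: amber bottle 64 mm across, 150 mm tall, loose; origin at the centre of its underside
- beaker: clear beaker 64 mm across, 85 mm tall, loose; origin at the centre of its underside
- jar: white jar 60 mm across, 75 mm tall, loose; origin at the centre of its underside
- pen: black round pen 12 mm thick, 142 mm long, lying loose; origin on the bench under its middle
- cassette: small flat white test cassette 70 x 20 x 6 mm, loose; origin at the centre of its underside
Not all that is in view belongs to the job. What is shaped like the scanner but red is not meant.

How it is judged:
By the outcome, as a careful person would: the job done as asked, in the order asked, and still so for the second after the job is handed in, with the robot touching nothing.
It also fails if it takes over 54 s, if anything falls off the work surface, if the arm or the gripper's body presses on something with over 40 N, if the wrist force passes 120 N, or if a joint passes its speed limit or range.

### The arm

A 6-joint arm with a two-finger parallel gripper is mounted at the origin on the work surface. World frame = base frame: x ahead of the robot, y to its left, z up, the work surface at z = 0. Lengths are in m, angles in degrees, forces in N, time in s.
With the tool pointing down it reaches from about 0.375 to 0.9 m from the base axis. Payload 3.1 kg.
Tool frame: the origin (TCP) lies between the finger pads; the fingertips stand 11 mm ahead of it and the grasp point (between the pads) lies 8 mm behind it; z points along the fingers, y is the line along which they close (so a half turn about z gives the same grasp; the last joint's range is limited). The gripper opens to 87 mm and grips with 3 to 60 N. Pads are 19 mm wide; open, the fingers measure 117 mm over their backs; the gripper's body (75 mm by 190 mm) begins 51 mm behind the grasp point.
Start: joints at [-84.139, 30.224, 82.088, -0, 67.689, -10.227], TCP at [0.173, -0.6, 0.234] pointing down, gripper open.
Joint ranges: [-176.69, 176.69], [-43.24, 126.21], [12.49, 139.97], [-82, 262], [0, 151.66], [-163.58, 163.58]. Speed limits (degrees/s): [159.86, 159.86, 180, 180, 180, 180].

### API

Orientations are given as a 3x3 rotation matrix whose columns are the frame's x, y, z axes.
In Python, from rig import bot, viewer, workorder, models gives the robot as it stands.
- The arm moves only by the shell command python3 -m jog 'ROWS'. ROWS is JSON, a list of rows, each a list of 7 numbers: the opening, from 0 (shut) to 1 (fully open), then the shift along the tool's x, y, z in m, then the turn, a rotation vector about the tool's x, y, z in degrees. In form: [[claw, x, y, z, ax, ay, az], ...]. A call has 1 to 20 rows; each row is the pose to reach, as a shift and turn from the pose commanded when the call began, along the tool's axes at that moment; what a row does not reach only later rows make up. A row lasts 1/8 s, in which the tool goes at most 62.5 mm and 10.7 degrees, less where a joint would pass 70% of its speed; a pose out of reach is approached as far as the arm can. A call with a gripper value outside its range is refused whole. The fingers move at their own pace and stop on an object; the grip force is fixed at half the most. Time passes only in rows, so rows that repeat a pose let the fingers close. It gives the time, the measured TCP pose, the force, the opening and the grip force at its end, in the units of the state.
- bot.read_state(): the state, without advancing time (a new reading comes with each control period).
- viewer.capture(name): name is "side" or "top" or "wrist"; returns (picture, depth): 400x640x3 uint8, blue, green, red; 400x640 float32, m along the optical axis (not along the pixel's ray), 0 where there is no reading.
- viewer.camera_info(name): a dict with "fx", "fy", "cx", "cy" (pixels), "dist_coeffs" ([k1, k2, p1, p2, k3] as OpenCV has them; the pictures are not rectified), "world_to_cam" (4x4, takes a point from world to camera coordinates). Camera axes: x right, y down, z forward; pixel columns grow to the right and rows downward; lengths in m; the calibration is good to about 2 mm. A picture is of the moment at which its call begins: read the wrist's pose just before it. camera_info takes no time and is no camera call; for the wrist camera it gives the pose at the moment of the call.
- workorder.hand_in(): hands the job in; it is judged then, once.
Trained networks look in the newest picture that a camera, given by its name, has taken for a name from the list of things; names that differ only in an ending like _2 or _b are one class to them, and where a whole thing is asked for, a point or a joint stands for the part that bears it (a point fixed in the world has none). Each returns a list of dicts, best first, with "p" (0 to 1); they miss things now and then, are a little off and sometimes report something else, mostly with a low value. They report only what shows in the picture. A call takes as long as a camera call. They do not tell look-alikes from the thing itself.
- models.outline_of(camera, thing): "mask" (400x640 bool, what is visible of it).
- models.tip_of(camera, thing): "xyz" ([x, y, z] in m, in world coordinates, good to about 4 mm: a listed point, or the origin of a listed thing).
The state is a dict: "time_s": time; "joint_positions": joint angles; "qvel": joint speeds; "tau": joint torques, N m; "position": TCP position; "tcp_rot": TCP orientation; "force": force on the tool from outside, world axes, zero at the start; "moment": the same for the moment, N m; "opening": opening from 0.0 (shut) to 1.0 (fully open); "grasp_force": force on a finger pad.
Only numpy, scipy, OpenCV 4.12 (cv2) and the standard library are available. Lean on these libraries where they do the work, as an engineer would, in place of code of your own. Each camera call takes 0.05 s, during which the arm holds its last target. There are 200 camera calls.

## Working session

There is one attempt and no reset: what is moved stays moved. The work goes in short steps, Python scripts to look and compute and a shell command to move; the robot and the scene stay as the last step left them, time stands still between calls to the robot, and variables do not carry over. Pictures are saved under pics/ and viewed, at most 10 in all, crops included, and the job is handed in when it is done.

```bash
mkdir -p pics
cat > h.py <<'E'
import numpy as np, cv2
from rig import bot, viewer, workorder, models
def tips(cam, names):
    for n in names:
        for d in models.tip_of(cam,n)[:3]:
            if d["p"]>0.2: print(cam,n,round(d["p"],2),np.round(d["xyz"],3))
def pix(cam,p):
    i=viewer.camera_info(cam);T=np.array(i["world_to_cam"]);K=np.array([[i["fx"],0,i["cx"]],[0,i["fy"],i["cy"]],[0,0,1]])
    r=cv2.projectPoints(np.array(p,float).reshape(-1,3),cv2.Rodrigues(T[:3,:3])[0],T[:3,3],K,np.array(i["dist_coeffs"]))[0]
    return r.reshape(-1,2)
def cloud(cam,depth,mask=None):
    i=viewer.camera_info(cam);T=np.array(i["world_to_cam"]);K=np.array([[i["fx"],0,i["cx"]],[0,i["fy"],i["cy"]],[0,0,1]])
    m=depth>0
    if mask is not None: m&=mask
    v,u=np.nonzero(m);z=depth[v,u]
    n=cv2.undistortPoints(np.c_[u,v].astype(float).reshape(-1,1,2),K,np.array(i["dist_coeffs"])).reshape(-1,2)
    P=np.c_[n*z[:,None],z]
    return (P-T[:3,3])@T[:3,:3],np.c_[u,v]
E
python3 - <<'E'
from h import *
for c in ("top","side"):
    p,d=viewer.capture(c);cv2.imwrite(f"pics/{c}0.png",p);np.save(f"{c}0.npy",d)
    tips(c,["sample_box","lid_boss","label","scanner","nose","pad","other_box","dish","bottle","beaker","jar","pen","cassette"])
s=bot.read_state();print(s["time_s"],s["position"],np.round(s["tcp_rot"],3).tolist(),s["opening"])
E
```

```text
top sample_box 0.92 [ 0.467 -0.176  0.002]
top lid_boss 0.77 [ 0.474 -0.183  0.09 ]
top lid_boss 0.3 [0.513 0.252 0.029]
top label 0.73 [ 0.487 -0.098  0.047]
top scanner 0.8 [ 0.678  0.528 -0.001]
top scanner 0.64 [0.492 0.322 0.005]
top nose 0.97 [0.511 0.254 0.027]
top nose 0.73 [0.75  0.514 0.014]
top nose 0.68 [0.493 0.322 0.   ]
top pad 0.86 [0.493 0.323 0.   ]
top other_box 0.74 [ 0.643 -0.211 -0.002]
top dish 0.7 [0.604 0.041 0.004]
top bottle 0.75 [ 0.768  0.132 -0.004]
top beaker 0.67 [0.739 0.267 0.002]
top beaker 0.61 [0.493 0.323 0.005]
top beaker 0.53 [ 0.772  0.13  -0.004]
top jar 0.92 [ 0.787 -0.088 -0.006]
top jar 0.24 [0.496 0.326 0.002]
top pen 0.57 [ 0.418  0.059 -0.   ]
top cassette 0.63 [0.703 0.047 0.   ]
side sample_box 0.56 [ 0.472 -0.179  0.004]
side lid_boss 0.77 [ 0.477 -0.176  0.095]
side lid_boss 0.46 [ 0.733  0.262 -0.004]
side lid_boss 0.45 [ 0.697  0.045 -0.002]
side label 0.8 [ 0.486 -0.095  0.049]
side scanner 0.97 [0.678 0.532 0.001]
side scanner 0.88 [ 0.299  0.273 -0.003]
side scanner 0.66 [0.489 0.326 0.005]
side nose 0.77 [0.514 0.254 0.023]
side nose 0.72 [0.376 0.287 0.014]
side nose 0.56 [0.753 0.516 0.022]
side pad 0.83 [ 0.493  0.327 -0.006]
side pad 0.58 [ 0.471 -0.174 -0.002]
side other_box 0.59 [ 0.64  -0.209 -0.001]
side dish 0.73 [0.604 0.047 0.003]
side dish 0.49 [ 0.416  0.062 -0.002]
side bottle 0.73 [ 0.769  0.128 -0.001]
side beaker 0.6 [0.731 0.264 0.   ]
side beaker 0.36 [ 0.486 -0.099  0.049]
side jar 0.96 [ 0.785 -0.089  0.002]
side jar 0.49 [0.487 0.326 0.006]
side pen 0.56 [ 0.485 -0.099  0.051]
side pen 0.46 [ 0.418  0.06  -0.   ]
side pen 0.42 [ 0.475 -0.179  0.096]
side cassette 0.71 [ 0.697  0.046 -0.   ]
1.4 [ 0.17322354 -0.60050709  0.23356522] [[0.961, 0.277, 0.0], [0.277, -0.961, -0.0], [-0.0, 0.0, -1.0]] 1.0021422228635897
```

View pics/top0.png

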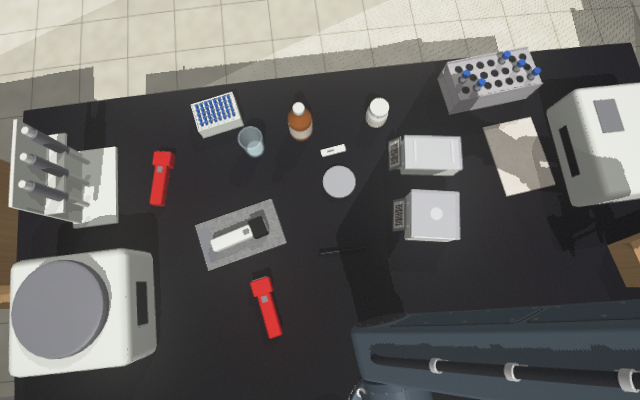

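View pics/side0.png

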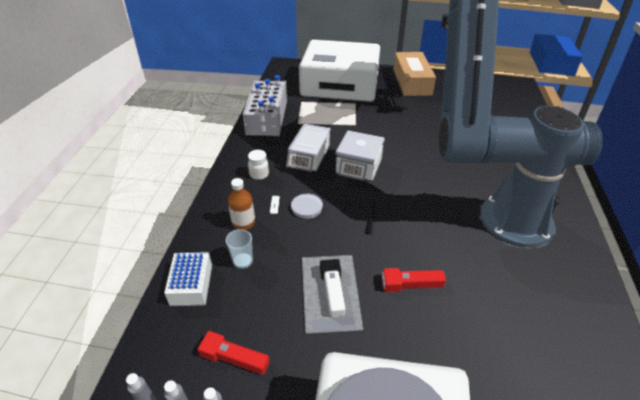

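The real scanner is the white one on the grey pad, at top px (235,235). The red look-alikes are at (160,178) and (265,305). The square box is at (432,215), with a round boss and its label facing left. The oblong box at (430,155) has ridges and no boss. Next I'll refine the poses and check both in one enlarged crop.

```bash
cat > m.py <<'E'
from h import *
def rect(c,n,near,lo,hi):
    d=viewer.capture(c)[1] if 0 else D[c]
    P,_=cloud(c,d); near=np.array(near)
    s=(np.linalg.norm(P[:,:2]-near,axis=1)<.11)&(P[:,2]>lo)&(P[:,2]<hi)
    r=cv2.minAreaRect(P[s,:2].astype(np.float32)); print(c,n,s.sum(),np.round(r[0],4),np.round(r[1],3),round(r[2],1),"z",np.round(np.median(P[s,2]),4))
D={c:np.load(c+"0.npy") for c in("top","side")}
for c in D:
    rect(c,"lid",(.472,-.178),.078,.09)
    rect(c,"boss",(.472,-.178),.0885,.1)
    rect(c,"scan",(.495,.322),.02,.05)
    rect(c,"pad",(.493,.324),.003,.02)
    rect(c,"dish",(.604,.043),.008,.03)
    rect(c,"pen",(.418,.06),.006,.03)
for c in("top","side"):
    p=cv2.imread(f"pics/{c}0.png")
    for n in("scanner","label","sample_box"):
        viewer
p=cv2.imread("pics/top0.png")
a=cv2.resize(p[190:280,190:300],(440,360),interpolation=3);b=cv2.resize(p[120:255,380:480],(267,360),interpolation=3)
cv2.imwrite("pics/crop.png",np.hstack([a,b]))
E
python3 m.py
```

```text
top lid 2213 [ 0.4744 -0.1774] [0.124 0.125] 79.3 z 0.0868
top boss 490 [ 0.4739 -0.1771] [0.121 0.122] 78.8 z 0.0894
top scan 888 [0.4923 0.3268] [0.05  0.149] 15.2 z 0.0392
top pad 2953 [0.4938 0.3247] [0.215 0.218] 56.6 z 0.0069
top dish 865 [0.6382 0.0425] [0.087 0.15 ] 85.7 z 0.0168
top pen 226 [0.4171 0.0738] [0.137 0.148] 19.7 z 0.0118
side lid 938 [ 0.4743 -0.1766] [0.136 0.124] 78.4 z 0.0847
side boss 62 [ 0.476  -0.1735] [0.103 0.113] 78.4 z 0.0907
side scan 922 [0.4927 0.3307] [0.05  0.149] 15.0 z 0.0375
side pad 2623 [0.4915 0.3242] [0.206 0.217] 20.2 z 0.0057
side dish 562 [0.6307 0.0376] [0.09  0.138] 67.4 z 0.0149
side pen 131 [0.4206 0.0615] [0.127 0.012] 89.8 z 0.0098
```

View pics/crop.png

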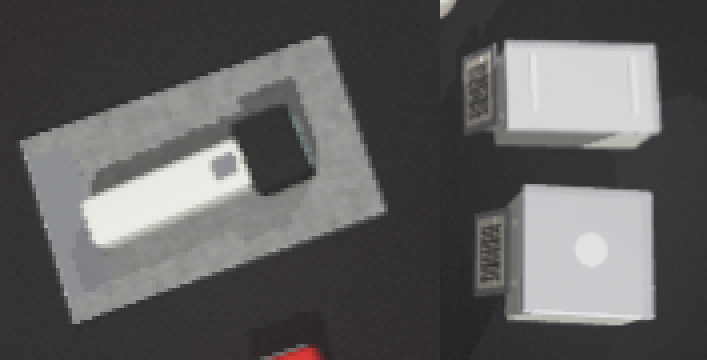

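The crop shows the white scanner with its black head pointing right and up. The square box, lower right, has the round boss and its label on the left side. I'll hover over the boss with the claw shut.

```bash
python3 -m jog '[[0,0.05,-0.04,0,0,0,-8],[0,0.1,-0.08,0,0,0,-16],[0,0.145,-0.115,0,0,0,-24],[0,0.19,-0.15,0,0,0,-32],[0,0.235,-0.187,0,0,0,-40],[0,0.28,-0.222,0,0,0,-48],[0,0.325,-0.258,0,0,0,-56],[0,0.365,-0.29,0,0,0,-63],[0,0.406,-0.323,0,0,0,-63],[0,0.406,-0.323,0,0,0,-63],[0,0.406,-0.323,0,0,0,-63],[0,0.406,-0.323,0,0,0,-63]]'
python3 - <<'E'
from h import *
p,d=viewer.capture("wrist");cv2.imwrite("pics/w1.png",p);np.save("w1.npy",d)
tips("wrist",["lid_boss","label","sample_box"])
P,_=cloud("wrist",d)
for n,lo,hi in(("lid",.08,.0862),("boss",.0885,.1),("lidboss",.08,.1)):
    s=(np.linalg.norm(P[:,:2]-(.474,-.177),axis=1)<.1)&(P[:,2]>lo)&(P[:,2]<hi)
    if s.sum()>5:
        r=cv2.minAreaRect(P[s,:2].astype(np.float32));print(n,s.sum(),np.round(r,4) if 0 else r,np.median(P[s,2]))
s=bot.read_state();print(s["position"],np.round(s["tcp_rot"],3).tolist(),s["force"],s["joint_positions"])
E
```

```text
time_s: 2.9
position: [0.4733, -0.1788, 0.2336]
tcp_rot: [[0.191, 0.982, -0.0], [0.982, -0.191, -0.0], [-0.0, -0.0, -1.0]]
force: [0.6, 0.4, 0.4]
opening: 0.003
grasp_force: 0.0
wrist lid_boss 0.64 [ 0.476 -0.179  0.093]
wrist label 0.74 [ 0.484 -0.098  0.046]
wrist sample_box 0.66 [ 0.473 -0.18  -0.001]
lid 4719 ((0.47280579805374146, -0.17806711792945862), (0.12355651706457138, 0.12339309602975845), 79.24617004394531) 0.08575488615069445
boss 677 ((0.4694945812225342, -0.17413121461868286), (0.1019071638584137, 0.10841844975948334), 79.03060150146484) 0.09230794462819422
lidboss 11977 ((0.47280579805374146, -0.17806711792945862), (0.12355651706457138, 0.12339309602975845), 79.24617004394531) 0.08640341206365329
[ 0.47336736 -0.1785684   0.23353923] [[0.191, 0.982, -0.0], [0.982, -0.191, -0.0], [-0.0, -0.0, -1.0]] [-0.57821197  0.13805671  0.08034914] [-3.33393414e+01  2.10927764e+01  9.89353806e+01 -4.57223933e-03
  5.99777398e+01 -2.23170991e+01]
```

View pics/w1.png

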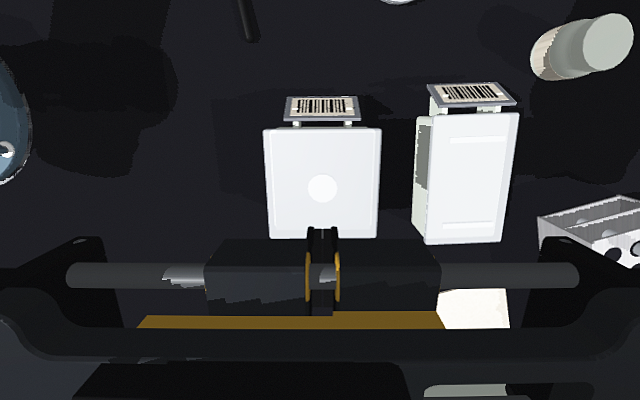

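The wrist view shows the boss at (322,188) and its label panel at (322,107), directly above. The TCP is over the boss to within 1 mm. I'll measure the panel, then go down.

```bash
python3 - <<'E'
from h import *
d=np.load("w1.npy");P,uv=cloud("wrist",d)
s=(uv[:,0]>290)&(uv[:,0]<354)&(uv[:,1]>95)&(uv[:,1]<118)&(P[:,2]>.02)&(P[:,2]<.075)
Q=P[s];c=Q.mean(0);n=np.linalg.svd(Q-c,full_matrices=0)[2][2];print(s.sum(),c,n,Q[:,2].min(),Q[:,2].max(),np.degrees(np.arctan2(n[1],n[0])))
r=cv2.minAreaRect(Q[:,:2].astype(np.float32));print(r, pix("wrist",[[.4894,-.0943,.048],[.4735,-.1778,.091]]))
E
python3 -m jog '[[0,0,0,0.05,0,0,0],[0,0,0,0.1,0,0,0],[0,0,0,0.12,0,0,0],[0,0,0,0.127,0,0,0],[0,0,0,0.131,0,0,0],[0,0,0,0.134,0,0,0],[0,0,0,0.137,0,0,0],[0,0,0,0.139,0,0,0],[0,0,0,0.139,0,0,0]]'
```

```text
1382 [ 0.48850326 -0.09558466  0.04958135] [0.16117325 0.85031647 0.50098412] 0.025916487314839084 0.07043421874279321 79.26719515319218
((0.4883858263492584, -0.09514904022216797), (0.02359931915998459, 0.0739385262131691), 78.959228515625) [[322.5712714  104.99718119]
 [322.85357762 187.27310282]]
time_s: 4.22
position: [0.474, -0.1781, 0.0958]
tcp_rot: [[0.189, 0.982, 0.001], [0.982, -0.189, -0.001], [-0.001, 0.001, -1.0]]
force: [-2.3, -0.2, 4.5]
opening: 0.007
grasp_force: 2.5
```

```bash
python3 -m jog '[[0,0,0,0.001,0,0,0],[0,0,0,0.002,0,0,0],[0,0,0,0.003,0,0,0],[0,0,0,0.004,0,0,0],[0,0,0,0.004,0,0,0],[0,0,0,0.004,0,0,0]]'
```

```text
time_s: 4.97
position: [0.474, -0.1781, 0.0932]
tcp_rot: [[0.189, 0.982, 0.001], [0.982, -0.189, -0.002], [-0.001, 0.002, -1.0]]
force: [-5.1, 0.6, 18.5]
opening: 0.006
grasp_force: 9.5
```

```bash
python3 -m jog '[[0,0,0,0.001,0,0,0],[0,0,0,0.002,0,0,0],[0,0,0,0.002,0,0,0]]'; python3 -m jog '[[0,0,0,-0.01,0,0,0],[0,0,0,-0.05,0,0,0],[0,0,0,-0.1,0,0,0],[0,0,0,-0.145,0,0,0],[0,0,0,-0.145,0,0,0],[0,0,0,-0.145,0,0,0]]'
python3 - <<'E'
from h import *
p,d=viewer.capture("wrist");P,_=cloud("wrist",d)
r=np.linalg.norm(P[:,:2]-(.4738,-.178),axis=1)
for a,b in((0,.013),(.025,.05)):
    s=(r>=a)&(r<b)&(P[:,2]<.12);print(s.sum(),np.median(P[s,2]))
s=bot.read_state();print(s["position"],np.round(s["tcp_rot"],3).tolist())
E
```

```text
time_s: 5.35
position: [0.474, -0.1781, 0.0931]
tcp_rot: [[0.188, 0.982, 0.002], [0.982, -0.188, -0.002], [-0.002, 0.002, -1.0]]
force: [-7.4, 2.2, 34.1]
opening: 0.001
grasp_force: 17.0
time_s: 6.1
position: [0.4736, -0.1773, 0.2333]
tcp_rot: [[0.189, 0.982, -0.0], [0.982, -0.189, 0.0], [0.0, -0.0, -1.0]]
force: [-0.7, -0.6, -0.8]
opening: 0.005
grasp_force: 0.0
425 0.08165411710187676
4529 0.0756428476158319
[ 0.47312256 -0.17709748  0.23255327] [[0.189, 0.982, -0.002], [0.982, -0.189, 0.001], [0.001, -0.002, -1.0]]
```

The lid is home: the boss measures 81.7 mm and it met the stop at 34 N. Next, hover over the scanner and measure it from there.

```bash
python3 -m jog '[[1,0.056,-0.009,0,0,0,-3],[1,0.112,-0.018,0,0,0,-6],[1,0.168,-0.027,0,0,0,-9],[1,0.224,-0.036,0,0,0,-12],[1,0.28,-0.045,0,0,0,-15],[1,0.336,-0.054,0,0,0,-18],[1,0.392,-0.063,0,0,0,-21],[1,0.45,-0.072,0,0,0,-24],[1,0.507,-0.081,0,0,0,-26],[1,0.507,-0.081,0,0,0,-26],[1,0.507,-0.081,0,0,0,-26],[1,0.507,-0.081,0,0,0,-26]]'
python3 - <<'E'
from h import *
p,d=viewer.capture("wrist");cv2.imwrite("pics/w2.png",p)
tips("wrist",["scanner","nose","pad"])
P,uv=cloud("wrist",d)
s=(np.linalg.norm(P[:,:2]-(.4925,.328),axis=1)<.095)&(P[:,2]>.025)&(P[:,2]<.06)
print(cv2.minAreaRect(P[s,:2].astype(np.float32)),np.median(P[s,2]))
ax=np.array([np.cos(np.radians(-75)),np.sin(np.radians(-75))]);t=(P[:,:2]-(.4925,.328))@ax
for a,b in((-.07,.03),(.036,.075)):
    q=s&(t>a)&(t<b)&(P[:,2]>.033);print(cv2.minAreaRect(P[q,:2].astype(np.float32)),np.median(P[q,2]))
s=bot.read_state();print(s["position"],np.round(s["tcp_rot"],4).tolist())
E
```

```text
time_s: 7.65
position: [0.4899, 0.3339, 0.2327]
tcp_rot: [[-0.259, 0.966, -0.002], [0.966, 0.259, -0.001], [-0.001, -0.002, -1.0]]
force: [-0.6, 0.2, 0.2]
opening: 0.999
grasp_force: 0.0
wrist scanner 0.96 [0.488 0.328 0.004]
wrist scanner 0.9 [0.676 0.534 0.001]
wrist scanner 0.89 [0.297 0.274 0.   ]
wrist nose 0.78 [0.756 0.515 0.022]
wrist nose 0.76 [0.374 0.285 0.018]
wrist nose 0.65 [0.511 0.252 0.024]
wrist pad 0.62 [0.502 0.33  0.002]
((0.4915428161621094, 0.32898443937301636), (0.04898330196738243, 0.14752021431922913), 15.179997444152832) 0.03958823087383659
((0.48596131801605225, 0.3467711806297302), (0.03302474319934845, 0.09947636723518372), 15.76678466796875) 0.039214584206950655
((0.5061474442481995, 0.27546703815460205), (0.04904492199420929, 0.03626428171992302), 14.79965877532959) 0.04120869011736239
[0.49053204 0.33444992 0.23363623] [[-0.2585, 0.966, -0.0001], [0.966, 0.2585, -0.0], [-0.0, -0.0001, -1.0]]
```

View pics/w2.png

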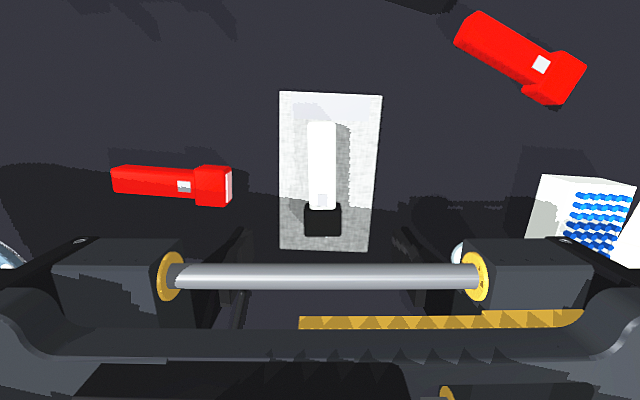

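The wrist view shows the white scanner centred at (322,165) on its pad, with its head at (322,218). The red look-alikes are well clear, at (170,185) and (520,55). The TCP is on the bar's centreline, 5.6 mm behind the origin, so I'll descend and grip.

```bash
python3 -m jog '[[1,0,0,0.05,0,0,0],[1,0,0,0.1,0,0,0],[1,0,0,0.15,0,0,0],[1,0,0,0.19,0,0,0],[1,0,0,0.205,0,0,0],[1,0,0,0.212,0,0,0],[1,0,0,0.212,0,0,0],[0.2,0,0,0.212,0,0,0],[0,0,0,0.212,0,0,0],[0,0,0,0.212,0,0,0],[0,0,0,0.212,0,0,0],[0,0,0,0.212,0,0,0],[0,0,0,0.212,0,0,0]]'
```

```text
time_s: 9.48
position: [0.49, 0.3355, 0.0215]
tcp_rot: [[-0.26, 0.966, -0.001], [0.966, 0.26, -0.0], [-0.0, -0.001, -1.0]]
force: [-1.9, 0.1, 0.6]
opening: 0.402
grasp_force: 0.6
```

```bash
python3 -m jog '[[0,0,0,0,0,0,0],[0,0,0,0,0,0,0],[0,0,0,0,0,0,0]]'; python3 -m jog '[[0,0,0,-0.01,0,0,0],[0,0,0,-0.04,0,0,0],[0,0,0,-0.08,0,0,0],[0,0,0,-0.12,0,0,0],[0,0,0,-0.12,0,0,0],[0,0,0,-0.12,0,0,0]]'
python3 - <<'E'
from h import *
for c in("side","top","wrist"):
    p,d=viewer.capture(c);cv2.imwrite(f"pics/{c}3.png",p); tips(c,["nose","scanner"])
    P,uv=cloud(c,d)
    s=(np.linalg.norm(P[:,:2]-(.5,.3),axis=1)<.14)&(P[:,2]>.09)&(P[:,2]<.175)
    ax=np.array([.2588,-.9659]);t=(P[:,:2]-(.49,.335))@ax;l=(P[:,:2]-(.49,.335))@[.9659,.2588]
    for a in np.arange(-.08,.085,.01):
        q=s&(t>a)&(t<a+.01)&(abs(l)<.035)
        if q.sum()>5: print(round(a,3),q.sum(),np.round(np.percentile(P[q,2],[5,90]),4),end=" | ")
    q=s&(abs(l)<.035);print("t range",np.percentile(t[q],[.5,99.5]) if q.any() else 0)
s=bot.read_state();print(s["time_s"],s["position"],np.round(s["tcp_rot"],4).tolist(),s["opening"],s["grasp_force"],s["force"])
E
```

```text
time_s: 9.85
position: [0.49, 0.3354, 0.0215]
tcp_rot: [[-0.26, 0.966, -0.001], [0.966, 0.26, -0.0], [-0.0, -0.001, -1.0]]
force: [-1.8, -1.1, -0.2]
opening: 0.387
grasp_force: 30.0
time_s: 10.6
position: [0.4896, 0.3352, 0.1411]
tcp_rot: [[-0.26, 0.966, -0.001], [0.966, 0.26, -0.0], [-0.0, -0.001, -1.0]]
force: [0.9, -0.0, -2.1]
opening: 0.386
grasp_force: 30.0
side nose 0.97 [0.512 0.256 0.142]
side nose 0.76 [0.373 0.286 0.014]
side nose 0.6 [0.752 0.515 0.019]
side scanner 0.81 [ 0.679  0.531 -0.   ]
side scanner 0.71 [ 0.638 -0.209 -0.001]
side scanner 0.63 [ 0.298  0.275 -0.005]
-0.07 163 [0.1315 0.1566] | -0.06 63 [0.148  0.1578] | -0.05 68 [0.1509 0.1578] | -0.04 69 [0.14   0.1585] | -0.03 58 [0.154  0.1579] | -0.02 166 [0.1338 0.1682] | -0.01 81 [0.1428 0.1582] | -0.0 56 [0.1539 0.1578] | 0.01 19 [0.1541 0.1571] | 0.02 21 [0.1564 0.159 ] | 0.03 33 [0.1532 0.1583] | 0.04 11 [0.1381 0.1496] | t range [-0.06849964  0.04294989]
top nose 0.89 [0.754 0.518 0.012]
top nose 0.77 [0.51  0.254 0.145]
top nose 0.57 [0.373 0.285 0.017]
top scanner 0.82 [0.492 0.322 0.125]
top scanner 0.
[... 260 characters left out ...]
6839 0.08348272]
wrist nose 0.73 [0.375 0.283 0.018]
wrist scanner 0.62 [0.489 0.33  0.124]
wrist scanner 0.56 [0.678 0.531 0.003]
-0.07 1229 [0.1385 0.1581] | -0.06 1396 [0.1556 0.1586] | -0.05 1323 [0.1554 0.1586] | -0.04 1251 [0.1555 0.1585] | -0.03 1171 [0.1559 0.1586] | -0.02 2259 [0.1397 0.1697] | -0.01 1136 [0.1503 0.1589] | -0.0 33 [0.1542 0.1736] | 0.01 482 [0.1562 0.1584] | 0.02 897 [0.1553 0.1595] | 0.03 121 [0.1538 0.1585] | 0.04 261 [0.1298 0.1438] | t range [-0.06692674  0.04261163]
11.05 [0.49008021 0.33545596 0.14099659] [[-0.2602, 0.9655, -0.0009], [0.9655, 0.2602, -0.0003], [-0.0001, -0.001, -1.0]] 0.38752055624186454 29.998178584501147 [-0.66730951  0.3369252  -2.43122465]
```

View pics/side3.png

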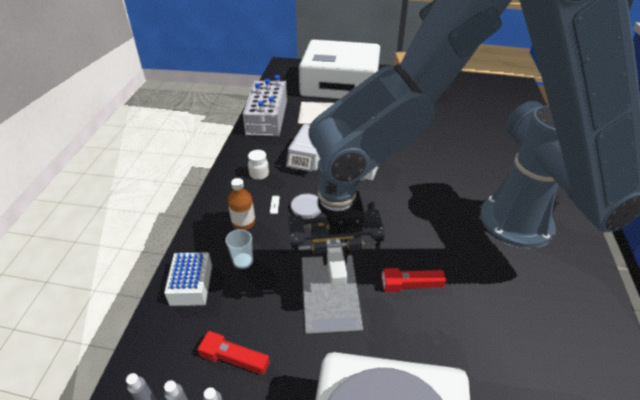

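```bash
cat > goal.py <<'E'
from h import *
from scipy.spatial.transform import Rotation as Ro
L=np.array([.489,-.0947,.048]);a=np.radians(79.2);t=np.radians(15)
h=-np.array([np.cos(a),np.sin(a),0]);Z=np.array([0,0,1.])
b=np.cos(t)*h-np.sin(t)*Z;u=np.sin(t)*h+np.cos(t)*Z
R2=np.c_[-b,np.cross(-u,-b),-u]
T2=L-.08*b-R2@[-.082,0,-.002]
s=bot.read_state();R=np.array(s["tcp_rot"]);p=np.array(s["position"])
print("goal",T2,"shift",np.round(R.T@(T2-p),4),"rot",np.round(Ro.from_matrix(R.T@R2).as_rotvec(degrees=True),2),np.linalg.det(R2))
N=p+R@[-.082,0,-.002];bb=-R[:,0];k=(L-N)@bb;print("nose",N,"dist",np.linalg.norm(L-N),"miss",np.linalg.norm(L-N-k*bb))
E
python3 goal.py
```

```text
goal [0.51841842 0.05951676 0.08799683] shift [-0.2738 -0.0444  0.0531] rot [-3.44 14.76 25.73] 1.0000000000000002
nose [0.51142177 0.25628204 0.14300347] dist 0.3643031491324851 miss 0.1476398137148553
```

```bash
python3 -m jog '[[0,-0.015,0,0,0,0,0],[0,-0.045,-0.006,0,-0.4,1.5,2.6],[0,-0.08,-0.012,0,-0.8,3.5,6],[0,-0.115,-0.018,0.005,-1.3,5.7,10],[0,-0.15,-0.024,0.012,-1.8,7.7,13.4],[0,-0.185,-0.03,0.02,-2.3,9.8,17],[0,-0.215,-0.035,0.03,-2.7,11.6,20.2],[0,-0.24,-0.039,0.04,-3,13,22.6],[0,-0.258,-0.042,0.048,-3.2,14,24.4],[0,-0.268,-0.0435,0.052,-3.4,14.5,25.3],[0,-0.274,-0.0444,0.053,-3.44,14.76,25.7],[0,-0.274,-0.0444,0.053,-3.44,14.76,25.7],[0,-0.274,-0.0444,0.053,-3.44,14.76,25.7],[0,-0.274,-0.0444,0.053,-3.44,14.76,25.7]]'
python3 goal.py
python3 - <<'E'
from h import *
p,d=viewer.capture("side");cv2.imwrite("pics/side4.png",cv2.resize(p[100:260,260:460],(800,640))[:600]);tips("side",["nose","label"]); P,uv=cloud("side",d)
viewer.capture("top");tips("top",["nose","label"])
E
```

```text
time_s: 12.8
position: [0.5186, 0.0601, 0.0888]
tcp_rot: [[0.179, 0.983, 0.049], [0.949, -0.185, 0.255], [0.259, 0.001, -0.966]]
force: [0.1, -0.6, -1.5]
opening: 0.389
grasp_force: 30.0
goal [0.51841842 0.05951676 0.08799683] shift [-0.0008 -0.0001  0.0006] rot [ 0.04 -0.03  0.13] 1.0000000000000002
nose [ 0.5038825  -0.0182056   0.06948284] dist 0.0808356033397762 miss 0.0007129108719113735
side nose 0.76 [ 0.504 -0.021  0.067]
side nose 0.65 [0.75  0.515 0.019]
top nose 0.95 [0.749 0.517 0.013]
```

View pics/side4.png

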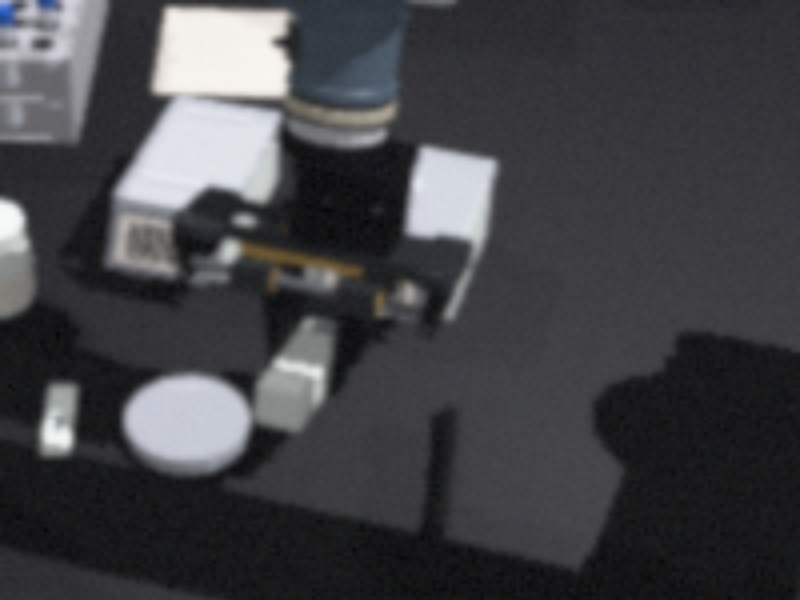

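The crop shows the scanner's tail at (300,390), held clear of the dish at (187,425), with the gripper in front of the square box. The aim and distance are right, so I'll hold for 2.5 s.

```bash
python3 -m jog '[[0,0,0,0,0,0,0],[0,0,0,0,0,0,0],[0,0,0,0,0,0,0],[0,0,0,0,0,0,0],[0,0,0,0,0,0,0],[0,0,0,0,0,0,0],[0,0,0,0,0,0,0],[0,0,0,0,0,0,0],[0,0,0,0,0,0,0],[0,0,0,0,0,0,0],[0,0,0,0,0,0,0],[0,0,0,0,0,0,0],[0,0,0,0,0,0,0],[0,0,0,0,0,0,0],[0,0,0,0,0,0,0],[0,0,0,0,0,0,0],[0,0,0,0,0,0,0],[0,0,0,0,0,0,0],[0,0,0,0,0,0,0],[0,0,0,0,0,0,0]]'
python3 goal.py
python3 - <<'E'
from h import *
from scipy.spatial.transform import Rotation as Ro
s=bot.read_state();R=np.array(s["tcp_rot"]);p=s["position"]
a=np.radians(105);R2=np.array([[np.cos(a),np.sin(a),0],[np.sin(a),-np.cos(a),0],[0,0,-1]])
print(R.T@(np.array([.490,.3355,.141])-p),Ro.from_matrix(R.T@R2).as_rotvec(degrees=True))
E
```

```text
time_s: 15.6
position: [0.5187, 0.0594, 0.0885]
tcp_rot: [[0.18, 0.982, 0.049], [0.949, -0.187, 0.255], [0.259, 0.001, -0.966]]
force: [0.2, 0.1, -1.9]
opening: 0.392
grasp_force: 30.0
goal [0.51841842 0.05951676 0.08799683] shift [-0.0001 -0.0003  0.0005] rot [ 0.04 -0.03  0.04] 1.0000000000000002
nose [ 0.50382139 -0.01887398  0.06921103] dist 0.08011970570396339 miss 0.0006106308800954691
[ 0.27036569 -0.07972231  0.01820837] [  3.42746291 -14.76374446 -25.61217221]
```

```bash
python3 -m jog '[[0,0.015,-0.004,0,0,0,0],[0,0.045,-0.013,0.003,0.4,-1.5,-2.6],[0,0.08,-0.023,0.005,0.8,-3.5,-6],[0,0.115,-0.033,0.007,1.3,-5.7,-10],[0,0.15,-0.044,0.01,1.8,-7.7,-13.4],[0,0.185,-0.054,0.012,2.3,-9.8,-17],[0,0.215,-0.063,0.014,2.7,-11.6,-20.2],[0,0.24,-0.07,0.016,3,-13,-22.6],[0,0.258,-0.076,0.0175,3.2,-14,-24.4],[0,0.267,-0.0787,0.018,3.4,-14.5,-25.3],[0,0.2704,-0.0797,0.0182,3.43,-14.76,-25.6],[0,0.2704,-0.0797,0.0182,3.43,-14.76,-25.6],[0,0.2704,-0.0797,0.0182,3.43,-14.76,-25.6],[0,0.2704,-0.0797,0.0182,3.43,-14.76,-25.6]]'
python3 - <<'E'
from h import *
from scipy.spatial.transform import Rotation as Ro
p,d=viewer.capture("wrist");P,uv=cloud("wrist",d)
t=(P[:,:2]-(.49,.3355))@[.2588,-.9659];l=(P[:,:2]-(.49,.3355))@[.9659,.2588]
for a in(-.06,-.04,-.03,.012,.02):
    q=(t>a)&(t<a+.01)&(abs(l)<.012)&(P[:,2]>.1);print(a,q.sum(),np.round(np.median(P[q,2]),4))
q=(abs(l)<.03)&(P[:,2]>.12)&(t>-.1)&(t<-.03);print("tail",np.percentile(t[q],.5))
s=bot.read_state();R=np.array(s["tcp_rot"]);p=s["position"]
a=np.radians(105);R2=np.array([[np.cos(a),np.sin(a),0],[np.sin(a),-np.cos(a),0],[0,0,-1]])
print(s["time_s"],p,R.T@(np.array([.490,.3355,.0215])-p),Ro.from_matrix(R.T@R2).as_rotvec(degrees=True),s["opening"])
E
```

```text
time_s: 17.35
position: [0.4902, 0.3348, 0.1409]
tcp_rot: [[-0.257, 0.966, -0.0], [0.966, 0.257, -0.0], [-0.0, -0.001, -1.0]]
force: [0.0, 0.8, -2.3]
opening: 0.389
grasp_force: 30.0
-0.06 1037 0.1578
-0.04 2116 0.2141
-0.03 10568 0.2406
0.012 427 0.1577
0.02 681 0.1582
tail -0.06586605477972027
17.4 [0.49017048 0.33488974 0.14091591] [6.34307979e-04 4.45126015e-05 1.19415898e-01] [-0.02497755  0.0003323  -0.0741971 ] 0.3928773675892926
```

```bash
python3 -m jog '[[0,0,0,0.03,0,0,0],[0,0,0,0.06,0,0,0],[0,0,0,0.09,0,0,0],[0,0,0,0.108,0,0,0],[0,0,0,0.114,0,0,0],[0,0,0,0.117,0,0,0],[0,0,0,0.119,0,0,0],[0,0,0,0.1195,0,0,0],[0,0,0,0.1195,0,0,0],[0,0,0,0.1195,0,0,0]]'
```

```text
time_s: 18.65
position: [0.4902, 0.3356, 0.0218]
tcp_rot: [[-0.259, 0.966, 0.0], [0.966, 0.259, 0.0], [0.0, 0.0, -1.0]]
force: [-0.1, -0.4, -2.3]
opening: 0.385
grasp_force: 30.0
```

```bash
python3 -m jog '[[0,0,0,0.0004,0,0,0],[0,0,0,0.0008,0,0,0],[0,0,0,0.0012,0,0,0],[0,0,0,0.0012,0,0,0]]'
```

```text
time_s: 19.15
position: [0.4902, 0.3356, 0.0215]
tcp_rot: [[-0.259, 0.966, 0.0], [0.966, 0.259, 0.0], [0.0, 0.001, -1.0]]
force: [-1.4, -0.4, 6.8]
opening: 0.388
grasp_force: 30.0
```

In contact with the pad. Release and retreat.

```bash
python3 -m jog '[[0.45,0,0,0,0,0,0],[0.6,0,0,0,0,0,0],[0.8,0,0,0,0,0,0],[0.8,0,0,0,0,0,0],[0.8,0,0,0,0,0,0],[0.8,0,0,-0.02,0,0,0],[0.8,0,0,-0.06,0,0,0],[0.8,0,0,-0.11,0,0,0],[0.8,0,0,-0.16,0,0,0],[0.8,0,0,-0.21,0,0,0],[0.8,0,0,-0.21,0,0,0],[0.8,0,0,-0.21,0,0,0]]'
python3 - <<'E'
from h import *
p,d=viewer.capture("wrist");cv2.imwrite("pics/w5.png",p);P,uv=cloud("wrist",d)
s=(np.linalg.norm(P[:,:2]-(.4925,.328),axis=1)<.095)&(P[:,2]>.025)&(P[:,2]<.06)
print(cv2.minAreaRect(P[s,:2].astype(np.float32)),np.median(P[s,2]))
viewer.capture("side");tips("side",["nose","dish","pen","bottle","beaker","jar","cassette"])
print(bot.read_state()["time_s"],bot.read_state()["force"])
E
```

```text
time_s: 20.65
position: [0.4895, 0.3353, 0.2309]
tcp_rot: [[-0.259, 0.966, 0.0], [0.966, 0.259, 0.0], [0.0, 0.0, -1.0]]
force: [0.6, -0.6, 0.5]
opening: 0.797
grasp_force: 0.0
((0.4908820390701294, 0.32759103178977966), (0.04996009171009064, 0.14749346673488617), 15.226701736450195) 0.037478559731410295
side nose 0.9 [0.373 0.284 0.016]
side nose 0.81 [0.511 0.255 0.02 ]
side nose 0.63 [0.752 0.519 0.02 ]
side dish 0.68 [ 0.47  -0.176  0.001]
side dish 0.47 [0.608 0.046 0.004]
side pen 0.59 [ 0.418  0.058 -0.002]
side bottle 0.9 [ 0.767  0.129 -0.002]
side beaker 0.66 [ 0.638 -0.208  0.   ]
side beaker 0.55 [ 0.735  0.26  -0.001]
side jar 0.84 [ 0.784 -0.09  -0.002]
side cassette 0.74 [ 0.638 -0.213  0.002]
side cassette 0.43 [ 0.697  0.048 -0.001]
21.1 [-0.00105685 -0.2476247   0.08024619]
```

View pics/w5.png

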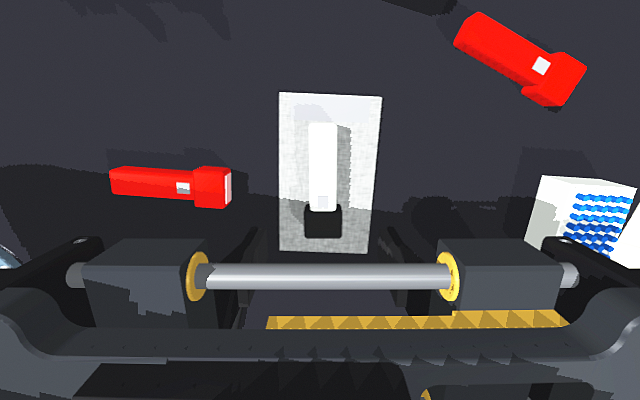

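The scanner lies on its pad exactly as before: bar at (322,165), head at (322,220). Everything else is where it was, and the arm is clear.

```bash
python3 -c "
from rig import workorder
print(workorder.hand_in())"
```

```text
the job is handed in; nothing more can be done
None
```

The job is handed in at about 21 s of the 54 s allowed: the lid is pressed home, the label was held in the scanner's beam from 8 cm for over 2 s (scanner tilted 15° nose-down), and the scanner is back on its pad the way it lay.

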